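# Straighten the row of tins on the food bank bench

### The arm

A 6-joint arm with a two-finger parallel gripper is mounted at the origin on the work surface. World frame = base frame: x ahead of the robot, y to its left, z up, the work surface at z = 0. Lengths are in mm, angles in rad, forces in N, time in s.
With the tool pointing down it reaches from about 275 to 1000 mm from the base axis. Payload 8.4 kg.
Tool frame: the origin (TCP) lies at the very end of the fingers, on their centre line; the grasp point (between the pads) lies 19 mm behind it (manip.tcp_to_grasp is the distance from the TCP to the grasp point, in mm); z points along the fingers, y is the line along which they close (so a half turn about z gives the same grasp; the last joint's range is limited). The gripper opens to 85 mm and grips with 20 to 120 N. Pads are 22 mm wide; open, the fingers measure 114 mm over their backs; the gripper's body (76 mm by 85 mm) begins 54 mm behind the grasp point. The pads swing forward as they close: fully open they stand 13 mm farther back than shut.
Start: joints at [1.137, 0.353, 1.633, -0, 1.155, -0.002], TCP at [261.565, 567.637, 201.181] pointing down, gripper open.
Joint ranges: [-2.63, 2.63], [-0.92, 2.1], [0.06, 2.66], [-1.3, 4.44], [0, 2.69], [-3.02, 3.02]. Speed limits (rad/s): [2.22, 2.22, 2.79, 3.14, 3.14, 3.14].

### API

Orientations are given as a unit quaternion [x, y, z, w].
In Python, from workcell import manip gives the robot as it stands.
- The arm moves only by the shell command python3 inch.py [OPENING], which reads ROWS from standard input. ROWS is a JSON object whose key "increments" holds a list of rows, 1 to 5 of them, each of 6 numbers: dx, dy, dz in shares of the most that a row can go, 1 being 62.5 mm, then a rotation vector rx, ry, rz in normalised numbers (1 is pi rad); each row shifts and turns the commanded pose from where the row before left it, along the tool's axes as they then stand; what a row does not reach is not made up. A row lasts 1/8 s, in which the tool goes at most 62.5 mm and 0.188 rad, less where a joint would pass 70% of its speed; a pose out of reach is approached as far as the arm can. OPENING is the finger opening in mm, set as the command begins (- or left out keeps the last). The fingers move at their own pace and stop on an object; the grip force is fixed at half the most. Time passes only in rows, so rows that do not move let the fingers close. It prints the time, the measured TCP pose, the force, the opening and the grip force at its end. A shift or turn number past 1, either way, is cut back to 1. Input that does not fit is refused with a message, and nothing moves.
- manip.sense(): the state, without advancing time (a new reading comes with each control period).
- manip.capture(name): name is "side" or "top"; returns a dict with "color" (384x512x3 uint8, blue, green, red), "camera_matrix" (3x3 intrinsics, pixels), "D" ([k1, k2, p1, p2, k3] as OpenCV has them; the pictures are not rectified), "extrinsics" (4x4, takes a point from camera to world coordinates). Camera axes: x right, y down, z forward; pixel columns grow to the right and rows downward; lengths in mm; the calibration is good to about 2 mm. A picture is of the moment at which its call begins. There is no depth.
- manip.sign_off(): hands the job in; it is judged then, once.
The state is a dict: "time_s": time; "joints": joint angles; "qd": joint speeds; "joint_torque": joint torques, N m; "position": TCP position; "tool_rot": TCP orientation; "force": force on the tool from outside, world axes, zero at the start; "wrist_torque": the same for the moment, N m; "grip_width": finger opening in mm; "grasp_force": force on a finger pad.
Only numpy, scipy, OpenCV 4.12 (cv2) and the standard library are available. Lean on these libraries where they do the work, as an engineer would, in place of code of your own. Each camera call takes 0.05 s, during which the arm holds its last target. There are 200 camera calls.

### The job

Two of the five tins have slid out of the row. With the fingertips, push each of the two along the bench, straight back onto its own empty dark spot, until it touches the wooden batten like the others. Do not pick up, lift or tip any tin, leave the tins already in line and all the other goods where they stand, and finish with the hand clear.

Things in the scene. Friction and masses are not known exactly. Their poses are not given: they have to be found in the camera images.
- batten: The stop: a straight wooden batten fixed to the bench, place and yaw vary: 520 mm long (its y), 30 mm thick (its x), 40 mm high. Origin: centre of its underside. The tins line up against its own -x face, which looks towards the robot; a tin touching it has its centre at batten x = -0.048 m. Five places, 95 mm apart, lie along that face.
- tin_a: First stray: a short food tin, steel with a plain paper label, diameter 66 mm, 60 mm tall, about 0.3 kg (hidden +-30%). Origin: centre of its underside; z up. Stands 90 to 130 mm in front (robot's side) of its empty spot_a, up to 12 mm to one side. Told from the other tins only by being out of line. Slides under a few newtons, stops when no longer pushed.
- tin_b: Second stray: the same kind of tin, in the same way in front of its own empty spot, spot_b.
- spot_a: tin_a's empty place in the row: a dark rubber disc lying flat on the bench (diameter 72 mm, under 1 mm thick, no obstacle). Origin: its centre; axes parallel to the batten's. A tin touching the batten and level with the spot along the batten covers it.
- spot_b: tin_b's empty place in the row: another such dark disc. The two empty places can be any two of the five and may be neighbours.
- tin_c: Already in line: a short food tin, steel with a plain paper label, diameter 66 mm, 60 mm tall, about 0.3 kg (hidden +-30%). Origin: centre of its underside; z up. It stands against the batten on a dark spot of its own, 95 mm from the next place (29 mm free between neighbouring tins).
- tin_d: Already in line: a short food tin, steel with a plain paper label, diameter 66 mm, 60 mm tall, about 0.3 kg (hidden +-30%). Origin: centre of its underside; z up. It stands against the batten on a dark spot of its own, 95 mm from the next place (29 mm free between neighbouring tins).
- tin_e: Already in line: a short food tin, steel with a plain paper label, diameter 66 mm, 60 mm tall, about 0.3 kg (hidden +-30%). Origin: centre of its underside; z up. It stands against the batten on a dark spot of its own, 95 mm from the next place (29 mm free between neighbouring tins).
- paste_jar: A small glass jar, diameter 44 mm, 55 mm tall, loose, standing 90 to 120 mm in front of one of the tins already in line (tin_c). Origin: centre of its underside.
- stock_box: A small carton 42 x 60 x 28 mm tall, loose, lying 95 to 120 mm in front of tin_d. Origin: centre of its underside.
- cereal_box: A tall cereal carton, 65 x 170 mm, 240 mm tall, loose, to the left of the left end of the batten. Origin: centre of its underside.
- oil_bottle: A bottle, diameter 70 mm, 230 mm tall, loose, to the right of the right end of the batten. Origin: centre of its underside.
- tape_roll: A roll of clear parcel tape lying flat, diameter 100 mm, 48 mm high, loose, at the left. Origin: centre of its underside.

How it is judged:
By the outcome, as a careful person would: the job done as asked, in the order asked, and still so for the second after the job is handed in, with the robot touching nothing.
It also fails if it takes over 54 s, if anything falls off the work surface, if the arm or the gripper's body presses on something with over 40 N, if the wrist force passes 120 N, or if a joint passes its speed limit or range.

## Working session

There is one attempt and no reset: what is moved stays moved. The work goes in short steps, Python scripts to look and compute and a shell command to move; the robot and the scene stay as the last step left them, time stands still between calls to the robot, and variables do not carry over. Pictures are saved under pics/ and viewed, at most 10 in all, crops included, and the job is handed in when it is done.

```bash
ls; mkdir -p pics
python3 - <<'E'
from workcell import manip
import cv2,pickle
d={}
for n in("top","side"):
    c=manip.capture(n);d[n]=c;cv2.imwrite(f"pics/{n}0.png",c["color"])
    print(n,c["camera_matrix"],c["D"],c["extrinsics"])
pickle.dump(d,open("c0.pkl","wb"))
s=manip.sense();print(s["time_s"],s["position"],s["tool_rot"],s["grip_width"])
E
```

```text
inch.py
pics
workcell.py
top [[433.55268771   0.         255.64741566]
 [  0.         433.55268771 187.77060359]
 [  0.           0.           1.        ]] [-0.0283565  0.         0.         0.         0.       ] [[ 1.25812478e-02 -9.98590665e-01  5.15596425e-02  4.73978841e+02]
 [-9.99697153e-01 -1.36523491e-02 -2.04747496e-02  1.19609718e+01]
 [ 2.11498041e-02 -5.12864299e-02 -9.98460008e-01  1.22125894e+03]
 [ 0.00000000e+00  0.00000000e+00  0.00000000e+00  1.00000000e+00]]
side [[420.28235028   0.         247.91070502]
 [  0.         420.28235028 185.81039325]
 [  0.           0.           1.        ]] [-0.03441729  0.          0.          0.          0.        ] [[ 9.62554579e-01 -1.32078608e-01  2.36735977e-01  2.56349383e+02]
 [-2.70880924e-01 -5.02738053e-01  8.20900709e-01 -9.49024501e+02]
 [ 1.05927611e-02 -8.54288997e-01 -5.19690391e-01  6.66737224e+02]
 [ 0.00000000e+00  0.00000000e+00  0.00000000e+00  1.00000000e+00]]
0.1 [261.37226263 567.20383892 200.53040838] [ 2.14228243e-01  9.76783426e-01 -6.16854754e-04 -1.32909055e-04] 85.47382816814498
```

View pics/top0.png

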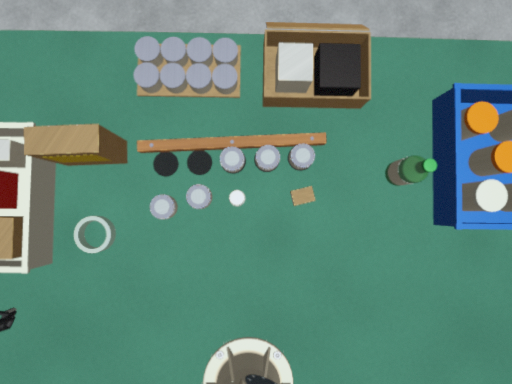

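View pics/side0.png

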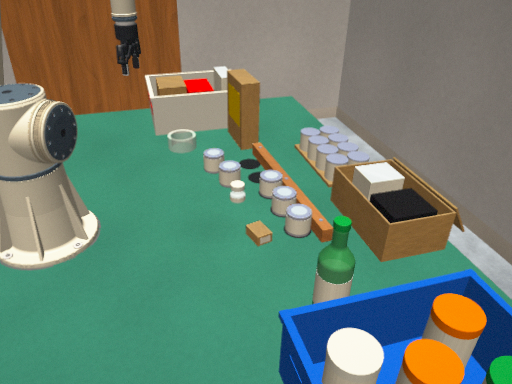

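Top view: the empty dark spots are at (166,163) and (200,162), with their strays at (162,207) and (198,197). The in-line tins are at (232,159), (267,157) and (303,156). The jar is at (237,198), the carton at (303,196) and the tape at (93,234). The batten runs from (138,146) to (326,138). The side view agrees, and nothing is behind the strays apart from the tape at the left.

```bash
cat > h.py <<'E'
import cv2,numpy as np
def ray(c,p):
    u=cv2.undistortPoints(np.array([[p]],float),c["camera_matrix"],c["D"])[0,0]
    E=c["extrinsics"];return E[:3,3],E[:3,:3]@np.array([*u,1.])
def plane(c,p,z):
    o,d=ray(c,p);return (o+d*(z-o[2])/d[2])[:3]
def proj(c,P):
    E=np.linalg.inv(c["extrinsics"]);q,_=cv2.projectPoints(np.array([P],float),cv2.Rodrigues(E[:3,:3])[0],E[:3,3],c["camera_matrix"],c["D"]);return q[0,0]
def tri(c1,p1,c2,p2):
    o1,d1=ray(c1,p1);o2,d2=ray(c2,p2)
    s=np.linalg.lstsq(np.c_[d1,-d2],o2-o1,rcond=None)[0]
    a,b=o1+d1*s[0],o2+d2*s[1];return (a+b)/2,np.linalg.norm(a-b)
def blobs(m,lo,hi):
    n,l,s,c=cv2.connectedComponentsWithStats(m.astype(np.uint8))
    out=[]
    for i in range(1,n):
        if lo<s[i,4]<hi:
            k,_=cv2.findContours((l==i).astype(np.uint8),cv2.RETR_EXTERNAL,cv2.CHAIN_APPROX_NONE)
            h=cv2.convexHull(k[0])
            if len(h)>=5:
                e=cv2.fitEllipse(h);out.append((c[i],s[i,4],e))
    return out
E
python3 - <<'E'
import pickle,cv2,numpy as np
from h import *
d=pickle.load(open("c0.pkl","rb"))
for n,(x0,y0,x1,y1) in dict(top=(130,130,340,225),side=(195,140,330,245)).items():
    c=d[n];im=c["color"];
    hsv=cv2.cvtColor(im,cv2.COLOR_BGR2HSV).astype(int)
    roi=np.zeros(im.shape[:2],bool);roi[y0:y1,x0:x1]=1
    for name,m,z in(("dark",(hsv[...,2]<45),0),("lid",(hsv[...,2]>130)&(hsv[...,1]<60),60)):
        print(n,name)
        for ce,a,e in blobs(m&roi,25,1500): print(np.round(ce,1),a,np.round(e[0],1),np.round(e[1],1),np.round(plane(c,e[0],z),1))
    cv2.imwrite(f"pics/{n}0c.png",cv2.resize(im[y0:y1,x0:x1],None,fx=3.6 if n=="top" else 5,fy=3.6 if n=="top" else 5,interpolation=cv2.INTER_CUBIC))
E
```

```text
top dark
top lid
[302.5 155.2] 478 [302.3 155.4] [24.6 24.8] [ 623.3 -136.8   60. ]
[267.6 156.8] 485 [267.5 156.8] [24.4 25. ] [618.  -42.8  60. ]
[231.6 158.4] 490 [231.6 158.4] [24.7 25.2] [612.   53.8  60. ]
[198.2 196. ] 506 [198.6 196.2] [24.7 26.3] [509.3 140.5  60. ]
[236.8 197.5] 229 [236.8 197.5] [16.5 17.1] [507.1  38.3  60. ]
[161.8 206.5] 510 [161.9 206.5] [25.1 25.5] [480.4 237.6  60. ]
side dark
side lid
[318.2 153.1] 651 [245.  110.4] [ 29.9 126.5] [676.8 563.1  60. ]
[225.3 172.8] 1116 [224.7 174.2] [33.3 61.8] [485.2  89.   60. ]
[264.9 239. ] 42 [264.5 239.1] [ 4.6 12.6] [ 505.7 -227.3   60. ]
```

View pics/top0c.png

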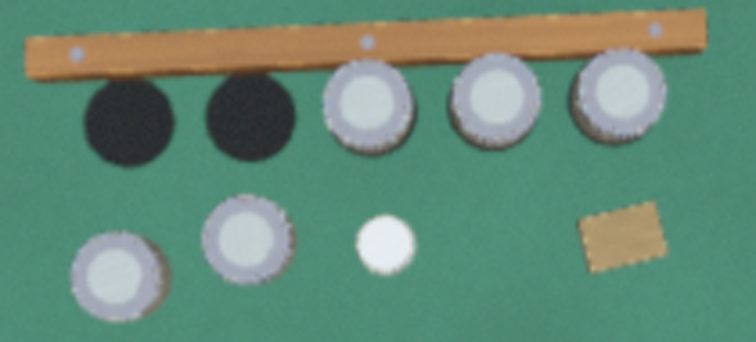

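View pics/side0c.png

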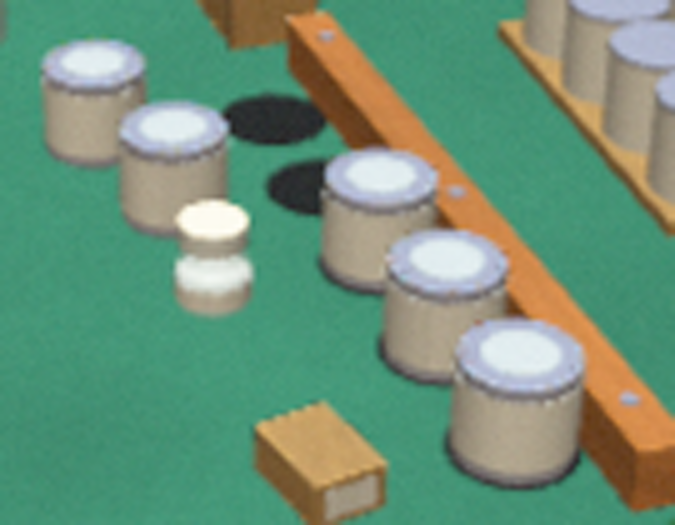

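The crops confirm it. In the side view, the inner lid discs of the strays are near (213.6,152.4) and (230,165.4), and those of the in-line tins near (271,175), (284,192) and (299,211).

Run:
```python
import pickle,cv2,numpy as np
from h import *
d=pickle.load(open("c0.pkl","rb"));T,S=d["top"],d["side"]
def sm(n,pts,r):
    c=d[n];im=c["color"].astype(int);out=[]
    for x,y in pts:
        x0,y0=int(x)-r,int(y)-r;p=im[y0:y0+2*r+1,x0:x0+2*r+1].min(2)
        m=p>(np.percentile(p,95)-14)
        b=max(blobs(m,15,600),key=lambda b:b[1]);out.append((b[0]+[x0,y0],b[1]))
    return out
tp=[(161.9,206.5),(198.6,196.2),(231.6,158.4),(267.5,156.8),(302.3,155.4)]
sp=[(213.6,152.4),(230,165.4),(271.2,174.8),(284.4,192),(299,210.6)]
for (a,na),(b,nb) in zip(sm("top",tp,12),sm("side",sp,9)):
    P,g=tri(T,a,S,b);print(np.round(a,1),na,np.round(b,1),nb,np.round(P,1),round(g,1), np.round(plane(T,a,60),1),np.round(plane(S,b,60),1))
print("spots")
g=T["color"].astype(int);m=(g.max(2)<60);m[:130]=0;m[225:]=0;m[:,:130]=0;m[:,340:]=0
for ce,a,e in blobs(m,100,1500): print(np.round(ce,1),a,np.round(plane(T,e[0],0),1),np.round(e[1],1))
g=S["color"].astype(int);m=(g.max(2)<60);m[:150]=0;m[195:]=0;m[:,:235]=0;m[:,285:]=0
for ce,a,e in blobs(m,30,1500): print("side",np.round(ce,1),a,np.round(plane(S,e[0],0),1))
b=T["color"].astype(int);m=(b[...,2]>b[...,1]+25);m[:128]=0;m[156:]=0;m[:,:134]=0;m[:,332:]=0
k=cv2.findContours(m.astype(np.uint8),0,1)[0];r=cv2.minAreaRect(max(k,key=cv2.contourArea));B=[plane(T,q,40) for q in cv2.boxPoints(r)]
print("batten",np.round(B,1),np.round(plane(T,r[0],40)))
# jar, cereal, tape
print("jar",plane(T,(236.8,197.5),55))
```

```text
[161.3 206.3] 172 [213.1 151.9] 47 [481.4 239.2  59.7] 0.8 [481.  239.2  60. ] [481.7 238.4  60. ]
[197.8 196. ] 174 [229.2 164.7] 58 [510.5 142.4  59.9] 1.4 [509.8 142.5  60. ] [511.1 142.   60. ]
[231.4 158. ] 166 [270.8 174.4] 66 [614.   54.2  59.8] 1.4 [613.3  54.3  60. ] [614.6  53.7  60. ]
[267.5 156.5] 165 [284.1 191.2] 79 [619.5 -43.   60.2] 1.8 [618.7 -42.8  60. ] [620.5 -42.9  60. ]
[302.5 155. ] 163 [298.7 210. ] 102 [ 625.  -137.5   60.1] 1.2 [ 624.4 -137.3   60. ] [ 625.7 -137.4   60. ]
spots
[199.2 162. ] 432 [607.8 147.3   0. ] [23.  23.5]
[165.5 163.6] 433 [602.3 242.3   0. ] [23.  23.6]
side [249.3 163.7] 140 [602.7 240.2   0. ]
side [254.4 177.2] 80 [596.1 148.3   0. ]
batten [[ 660.1  314.2   40. ]
 [ 691.  -201.7   40. ]
 [ 658.1 -203.2   40. ]
 [ 627.6  311.9   40. ]] [659.  56.  40.]
jar [507.318126    38.39848224  55.        ]
```

The manual's scale: shifts go in shares of 62.5 mm and turns go in shares of pi rad. Converting my numbers, -0.164 rad is -0.0522.

```bash
echo '{"increments":[[0,0,0,0,0,-0.0522],[0,0,0,0,0,-0.0522],[0,0,0,0,0,-0.0522],[0,0,0,0,0,0]]}' | python3 inch.py 40; echo '{"increments":[[-0.336,-0.784,0,0,0,0],[-0.336,-0.784,0,0,0,0],[-0.336,-0.784,0,0,0,0],[-0.336,-0.784,0,0,0,0],[-0.336,-0.784,0,0,0,0]]}' | python3 inch.py; echo '{"increments":[[-0.352,-0.768,0,0,0,0],[-0.352,-0.752,0,0,0,0],[0,0,0,0,0,0],[0,0,0,0,0,0]]}' | python3 inch.py
```

```text
time_s: 0.6
position: [261.5, 567.4, 200.8]
tool_rot: [-0.03, 1.0, -0.0, -0.0]
force: [0.3, 0.3, -0.7]
grip_width: 40.1
grasp_force: 0.0
time_s: 1.23
position: [381.6, 327.8, 201.2]
tool_rot: [-0.028, 1.0, 0.0, 0.0]
force: [0.5, 1.2, 0.2]
grip_width: 39.9
grasp_force: 0.0
time_s: 1.72
position: [430.6, 237.4, 201.2]
tool_rot: [-0.028, 1.0, 0.0, -0.0]
force: [0.6, -0.7, 0.0]
grip_width: 40.2
grasp_force: 0.0
```

Converted, 45 mm is 0.72, 30 mm is 0.48.

```bash
echo '{"increments":[[0,-0.016,0.72,0,0,0],[0,0,0.72,0,0,0],[0,0,0.72,0,0,0],[0,0,0.48,0,0,0],[0,0,0.336,0,0,0]]}' | python3 inch.py; echo '{"increments":[[0,0,0,0,0,0],[-0.032,0,0,0,0,0],[-0.048,0,0,0,0,0],[0,0,0,0,0,0]]}' | python3 inch.py
python3 - <<'E'
from workcell import manip
import cv2
for n in("top","side"):
    c=manip.capture(n)["color"]
    c=c[115:235,100:260] if n=="top" else c[60:240,130:330]
    cv2.imwrite(f"pics/{n}1.png",cv2.resize(c,None,fx=3,fy=3,interpolation=cv2.INTER_CUBIC))
E
```

```text
time_s: 2.35
position: [429.4, 237.3, 13.6]
tool_rot: [-0.03, 1.0, -0.0, -0.001]
force: [-0.1, 0.1, -0.4]
grip_width: 40.1
grasp_force: 0.0
time_s: 2.85
position: [436.7, 237.0, 16.0]
tool_rot: [-0.03, 1.0, 0.0, 0.001]
force: [-0.4, -0.2, 0.3]
grip_width: 40.0
grasp_force: 0.0
```

View pics/side1.png

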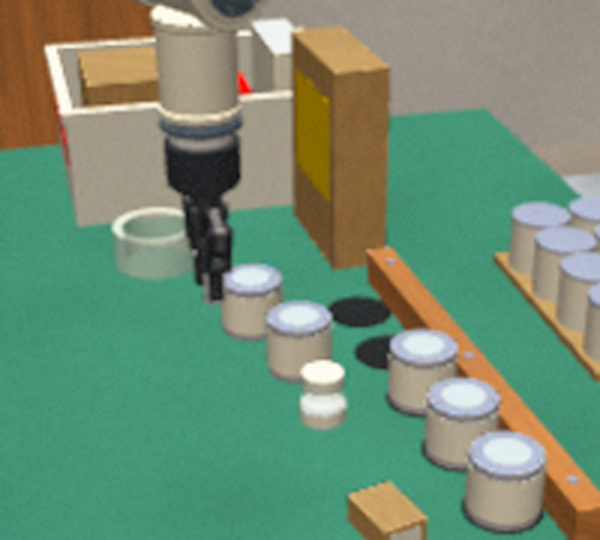

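Fingers are down behind the left stray, at about (212,285) in the crop, and clear of everything. Pushing now.

Converted, -10 mm is -0.16, -6 mm is -0.096.

```bash
echo '{"increments":[[-0.08,0,0,0,0,0],[-0.096,0,0,0,0,0],[-0.16,-0.008,0,0,0,0],[-0.16,-0.008,0,0,0,0],[-0.16,-0.008,0,0,0,0]]}' | python3 inch.py; echo '{"increments":[[-0.192,-0.008,0,0,0,0],[-0.192,-0.008,0,0,0,0],[-0.192,-0.008,0,0,0,0],[-0.192,-0.008,0,0,0,0],[-0.16,0,0,0,0,0]]}' | python3 inch.py;echo '{"increments":[[-0.128,0,0,0,0,0],[-0.096,0,0,0,0,0],[-0.064,0,0,0,0,0],[0,0,0,0,0,0]]}' | python3 inch.py
cat > look.py <<'E'
import sys,cv2,numpy as np
from workcell import manip
from h import *
k=sys.argv[1];d={n:manip.capture(n) for n in("top","side")}
for n in d:
    c=d[n];im=c["color"]
    g=im[115:235,100:340] if n=="top" else im[60:240,130:330]
    cv2.imwrite(f"pics/{n}{k}.png",cv2.resize(g,None,fx=3,fy=3,interpolation=cv2.INTER_CUBIC))
    hsv=cv2.cvtColor(im,cv2.COLOR_BGR2HSV).astype(int);roi=np.zeros(im.shape[:2],bool)
    if n=="top":roi[130:225,130:340]=1;m=(hsv[...,2]>130)&(hsv[...,1]<60);lo=100
    else:roi[140:225,195:320]=1;m=(im.min(2)>185);lo=35
    for ce,a,e in blobs(m&roi,lo,1500):print(n,np.round(ce,1),a,np.round(plane(c,ce,60),1),np.round(e[1],1))
E
python3 look.py 2
```

```text
time_s: 3.58
position: [477.6, 237.5, 15.1]
tool_rot: [-0.03, 1.0, 0.0, -0.0]
force: [-1.6, 0.1, -0.5]
grip_width: 40.4
grasp_force: 0.7
time_s: 4.2
position: [535.7, 239.0, 15.2]
tool_rot: [-0.03, 1.0, 0.0, 0.0]
force: [-0.4, -1.2, -0.6]
grip_width: 40.0
grasp_force: 0.7
time_s: 4.7
position: [553.2, 240.1, 15.2]
tool_rot: [-0.03, 1.0, 0.0, 0.0]
force: [-0.6, 0.0, 0.7]
grip_width: 40.2
grasp_force: 0.0
top [302.5 155.2] 474 [ 623.8 -137.2   60. ] [24.1 24.8]
top [267.5 156.6] 476 [618.4 -42.9  60. ] [24.5 24.6]
top [231.5 158.3] 481 [612.3  54.1  60. ] [24.4 25. ]
top [168.  162.7] 125 [598. 224.  60.] [ 9.7 19.3]
top [198. 196.] 498 [509.8 141.9  60. ] [24.6 25.4]
top [236.8 197.5] 228 [507.1  38.3  60. ] [16.5 17. ]
top [140.7 221.6] 134 [439.5 293.2  60. ] [ 8.5 26.8]
side [246.6 147.6] 59 [593.6 241.5  60. ] [ 6.2 11.6]
side [229.3 165.1] 92 [511.  139.7  60. ] [ 7.8 15.4]
side [270.8 174.7] 101 [614.1  52.3  60. ] [ 9.2 15. ]
side [237.  183.5] 84 [506.5  29.1  60. ] [ 7.5 13.2]
side [284.4 191.4] 120 [621.  -44.1  60. ] [ 9.5 15.5]
side [236.9 194.4] 82 [492.3 -25.6  60. ] [ 7.9 14.3]
side [298.9 210.3] 142 [ 625.6 -139.    60. ] [10.2 17.1]
```

Converted, -4 mm is -0.064, -2 mm is -0.032.

```bash
echo '{"increments":[[-0.064,-0.008,0,0,0,0],[-0.032,-0.008,0,0,0,0],[-0.016,0,0,0,0,0],[0,0,0,0,0,0],[0,0,0,0,0,0]]}' | python3 inch.py; echo '{"increments":[[-0.016,0,0,0,0,0],[0,0,0,0,0,0]]}' | python3 inch.py; echo '{"increments":[[-0.016,0,0,0,0,0],[0,0,0,0,0,0]]}' | python3 inch.py; echo '{"increments":[[-0.016,0,0,0,0,0],[0,0,0,0,0,0]]}' | python3 inch.py; python3 look.py 3 | grep side
```

```text
time_s: 5.42
position: [559.9, 239.5, 15.2]
tool_rot: [-0.03, 1.0, -0.0, 0.0]
force: [-0.0, 0.1, 0.2]
grip_width: 39.5
grasp_force: 0.4
time_s: 5.68
position: [560.8, 239.5, 15.2]
tool_rot: [-0.03, 1.0, -0.0, -0.0]
force: [-0.5, -0.8, -0.1]
grip_width: 40.0
grasp_force: 0.6
time_s: 5.92
position: [561.9, 239.6, 15.2]
tool_rot: [-0.03, 1.0, -0.0, 0.0]
force: [-1.6, -0.3, -0.3]
grip_width: 40.2
grasp_force: 0.6
time_s: 6.18
position: [562.9, 239.7, 15.2]
tool_rot: [-0.03, 1.0, 0.0, 0.0]
force: [-1.6, 0.5, 0.1]
grip_width: 39.8
grasp_force: 0.6
side [249.4 147.5] 60 [602.9 240.2  60. ] [ 6.5 11.3]
side [229.2 165. ] 88 [510.8 140.1  60. ] [ 7.9 14.4]
side [270.9 174.7] 102 [614.4  52.3  60. ] [ 8.7 15.2]
side [237.1 183.5] 84 [506.9  29.2  60. ] [ 7.3 13.6]
side [284.3 191.4] 119 [620.6 -43.9  60. ] [ 9.4 16. ]
side [236.9 194.4] 82 [492.3 -25.6  60. ] [ 7.9 14.3]
side [298.8 210.3] 140 [ 625.4 -138.9   60. ] [ 9.8 17.3]
```

Converted, -0.7 mm is -0.0112.

```bash
echo '{"increments":[[-0.0112,0,0,0,0,0],[0,0,0,0,0,0]]}' | python3 inch.py|grep -E "pos|force"; echo '{"increments":[[-0.0112,0,0,0,0,0],[0,0,0,0,0,0]]}' | python3 inch.py|grep -E "pos|force"; echo '{"increments":[[-0.0112,0,0,0,0,0],[0,0,0,0,0,0]]}' | python3 inch.py|grep -E "pos|force"
```

```text
position: [563.6, 239.7, 15.2]
force: [-0.6, -0.2, 0.1]
grasp_force: 0.6
position: [564.3, 239.7, 15.2]
force: [-1.7, 0.2, 0.6]
grasp_force: 0.6
position: [565.0, 239.8, 15.2]
force: [-1.3, 0.1, 1.2]
grasp_force: 0.6
```

```bash
for i in 1; do echo '{"increments":[[-0.0112,0,0,0,0,0],[0,0,0,0,0,0]]}' | python3 inch.py|grep -E "pos|force"; done; echo '{"increments":[[-0.0112,0,0,0,0,0],[0,0,0,0,0,0]]}' | python3 inch.py|grep -E "pos|force"; python3 look.py 4 | grep side|head -1
```

```text
position: [565.7, 239.8, 15.2]
force: [-1.1, -0.0, -1.1]
grasp_force: 0.6
position: [566.1, 239.9, 15.1]
force: [-2.4, -0.3, 0.7]
grasp_force: 1.3
side [250.3 147.3] 64 [606.2 241.   60. ] [ 7.  11.3]
```

```bash
echo '{"increments":[[-0.0112,0,0,0,0,0],[0,0,0,0,0,0]]}' | python3 inch.py|grep -E "pos|force"; echo '{"increments":[[-0.0112,0,0,0,0,0],[0,0,0,0,0,0]]}' | python3 inch.py|grep -E "pos|force"
```

```text
position: [566.2, 239.8, 15.0]
force: [-5.3, -0.6, 1.9]
grasp_force: 2.5
position: [566.3, 239.7, 15.0]
force: [-8.2, -0.2, 3.6]
grasp_force: 3.6
```

Batten contact confirmed: force rises while the position stalls. Backing off and moving to the second stray.

Converted, -50 mm is -0.8, 25 mm is 0.4.

```bash
echo '{"increments":[[0.16,0,0,0,0,0],[0.4,0,0,0,0,0],[0.4,0,0,0,0,0],[0,0,-0.8,0,0,0],[0,0,-0.8,0,0,0]]}' | python3 inch.py; echo '{"increments":[[0.32,-0.544,0,0,0,0],[0.32,-0.48,0,0,0,0],[0.192,-0.48,0,0,0,0],[0,0,0,0,0,0],[0,0,0,0,0,0]]}' | python3 inch.py;python3 look.py 5
```

```text
time_s: 8.75
position: [507.5, 236.3, 116.2]
tool_rot: [-0.03, 1.0, -0.0, 0.0]
force: [1.3, -0.1, -0.3]
grip_width: 39.9
grasp_force: 0.0
time_s: 9.38
position: [462.4, 139.8, 115.6]
tool_rot: [-0.03, 1.0, 0.0, 0.001]
force: [0.3, -0.2, 0.2]
grip_width: 40.0
grasp_force: 0.0
top [302.5 155.2] 474 [ 623.8 -137.2   60. ] [24.1 24.8]
top [267.5 156.6] 478 [618.5 -42.8  60. ] [24.4 24.7]
top [231.5 158.3] 482 [612.4  54.1  60. ] [24.4 25. ]
top [160.8 161.1] 493 [602.1 243.5  60. ] [24.5 25.1]
top [236.8 197.6] 227 [507.   38.3  60. ] [16.5 17. ]
top [132.3 211.8] 149 [465.4 316.   60. ] [ 6.3 35.1]
side [249.7 147.3] 93 [604.1 241.2  60. ] [ 7.5 17. ]
side [229.6 165.2] 100 [511.6 138.9  60. ] [ 8.  15.6]
side [270.8 174.8] 106 [614.  52.  60.] [10.7 14.7]
side [237.2 183.5] 86 [507.  29.  60.] [ 7.3 13.7]
side [284.1 191.3] 127 [620.3 -43.3  60. ] [ 9.9 16.3]
side [237.  194.3] 83 [492.5 -25.5  60. ] [ 8.2 14.3]
side [298.6 210.6] 153 [ 624.5 -140.1   60. ] [12.7 18.7]
```

View pics/top5.png

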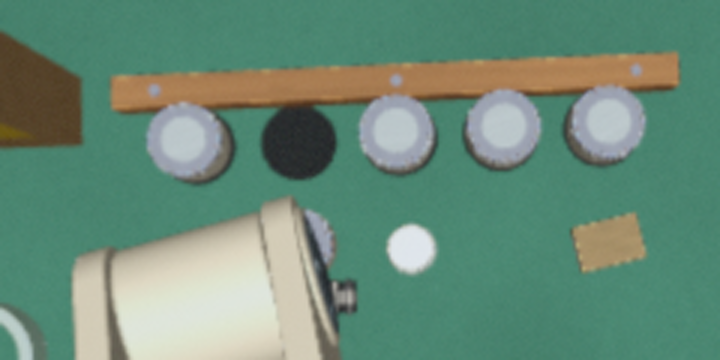

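Top view: the first tin, at (185,140) in the crop, sits level with the row against the batten and covers its spot. Measured (602.1,243.5) against expected (601.5,243.7). The hand is behind the second tin; the jar and carton are unmoved.

Converted, 35 mm is 0.56, 30 mm is 0.48.

```bash
echo '{"increments":[[0.08,0,0.48,0,0,0],[0,0,0.56,0,0,0],[0,0,0.56,0,0,0],[0,0,0,0,0,0]]}' | python3 inch.py;echo '{"increments":[[-0.08,0,0,0,0,0],[-0.096,0,0,0,0,0],[-0.128,0,0,0,0,0],[-0.16,0,0,0,0,0],[-0.192,0,0,0,0,0]]}' | python3 inch.py; echo '{"increments":[[-0.192,0,0,0,0,0],[-0.192,0,0,0,0,0],[-0.192,0,0,0,0,0],[-0.192,0,0,0,0,0],[-0.128,0,0,0,0,0]]}' | python3 inch.py;echo '{"increments":[[-0.064,0,0,0,0,0],[-0.032,0,0,0,0,0],[0,0,0,0,0,0],[0,0,0,0,0,0]]}' | python3 inch.py;python3 look.py 6|grep -v "top.*-"
```

```text
time_s: 9.98
position: [454.9, 139.1, 13.3]
tool_rot: [-0.03, 1.0, -0.001, -0.002]
force: [0.4, -0.6, 0.8]
grip_width: 39.9
grasp_force: 0.0
time_s: 10.6
position: [498.1, 141.6, 15.4]
tool_rot: [-0.03, 1.0, 0.0, -0.0]
force: [-3.1, -0.0, 2.7]
grip_width: 39.8
grasp_force: 1.7
time_s: 11.22
position: [554.4, 145.0, 15.1]
tool_rot: [-0.03, 1.0, 0.0, 0.0]
force: [-1.8, -0.6, 1.9]
grip_width: 40.1
grasp_force: 1.7
time_s: 11.72
position: [559.4, 145.3, 15.2]
tool_rot: [-0.03, 1.0, -0.0, 0.0]
force: [-0.6, -0.7, 0.5]
grip_width: 39.9
grasp_force: 0.9
top [231.5 158.3] 480 [612.4  54.   60. ] [24.4 24.8]
top [236.8 197.6] 227 [507.   38.3  60. ] [16.5 17. ]
top [182.7 221.4] 242 [441.6 181.6  60. ] [22.1 48.1]
side [257.2 160.9] 69 [600.3 143.9  60. ] [ 8.  11.6]
side [270.9 174.8] 104 [614.1  52.   60. ] [ 8.9 15.2]
side [237.1 183.5] 85 [506.8  29.   60. ] [ 7.3 13.5]
side [284.3 191.5] 120 [620.4 -44.4  60. ] [ 9.1 15.9]
side [237.1 194.5] 81 [492.6 -26.3  60. ] [ 7.8 14.2]
side [299.  210.5] 145 [ 625.8 -139.7   60. ] [10.4 18.7]
```

Roughly 10–12 mm to go.

```bash
f(){ grep -E "pos|force"; }; echo '{"increments":[[-0.048,0,0,0,0,0],[-0.048,0,0,0,0,0],[-0.032,0,0,0,0,0],[0,0,0,0,0,0],[0,0,0,0,0,0]]}' | python3 inch.py|f; echo '{"increments":[[-0.016,0,0,0,0,0],[0,0,0,0,0,0]]}' | python3 inch.py|f; echo '{"increments":[[-0.016,0,0,0,0,0],[0,0,0,0,0,0]]}' | python3 inch.py|f;echo '{"increments":[[-0.016,0,0,0,0,0],[0,0,0,0,0,0]]}' | python3 inch.py|f
```

```text
position: [567.7, 145.8, 15.2]
force: [-0.5, 1.0, 0.1]
grasp_force: 0.4
position: [568.2, 145.8, 15.1]
force: [-2.1, -0.9, 0.7]
grasp_force: 0.9
position: [569.4, 145.9, 15.2]
force: [-1.4, -0.5, 0.5]
grasp_force: 0.9
position: [570.5, 146.0, 15.2]
force: [-0.8, 0.4, -0.8]
grasp_force: 0.8
```

Converted, -0.7 mm is -0.0112.

```bash
f(){ grep -E "pos|force"; }; echo '{"increments":[[-0.0112,0,0,0,0,0],[0,0,0,0,0,0]]}' | python3 inch.py|f; echo '{"increments":[[-0.0112,0,0,0,0,0],[0,0,0,0,0,0]]}' | python3 inch.py|f;echo '{"increments":[[-0.0112,0,0,0,0,0],[0,0,0,0,0,0]]}' | python3 inch.py|f
```

```text
position: [571.2, 146.0, 15.2]
force: [-1.7, 0.5, 1.0]
grasp_force: 0.9
position: [571.6, 146.0, 15.1]
force: [-2.5, -0.7, 1.7]
grasp_force: 1.3
position: [571.7, 146.0, 15.0]
force: [-5.6, 0.4, 2.6]
grasp_force: 2.4
```

Converted, -0.7 mm is -0.0112.

```bash
echo '{"increments":[[-0.0112,0,0,0,0,0],[0,0,0,0,0,0]]}' | python3 inch.py|grep -E "pos|force"; echo '{"increments":[[0.16,0,0,0,0,0],[0.4,0,0,0,0,0],[0.4,0,0,0,0,0],[0,0,-0.8,0,0,0],[0,0,-0.96,0,0,0]]}' | python3 inch.py|grep pos; echo '{"increments":[[0.8,0,-0.48,0,0,0],[0.8,0,-0.48,0,0,0],[0.64,0,0,0,0,0],[0,0,0,0,0,0],[0,0,0,0,0,0]]}' | python3 inch.py;python3 look.py 7
```

```text
position: [571.9, 146.0, 15.0]
force: [-6.7, -1.2, 4.2]
grasp_force: 3.5
position: [512.5, 142.3, 125.7]
time_s: 15.45
position: [374.6, 134.4, 185.6]
tool_rot: [-0.03, 1.0, 0.0, 0.001]
force: [0.5, -0.0, 0.3]
grip_width: 40.0
grasp_force: 0.0
top [302.5 155.1] 474 [ 623.9 -137.3   60. ] [24.1 24.6]
top [267.6 156.7] 480 [618.3 -42.9  60. ] [24.4 24.8]
top [231.5 158.3] 480 [612.4  54.   60. ] [24.4 24.8]
top [160.9 161.2] 494 [602.  243.3  60. ] [24.5 25.1]
top [195.9 159.7] 491 [607.3 149.5  60. ] [24.8 25.1]
top [236.8 197.5] 229 [507.1  38.2  60. ] [16.5 17.1]
side [249.2 147.3] 83 [602.4 241.3  60. ] [ 7.5 14.6]
side [259.6 160. ] 91 [609.3 148.3  60. ] [ 8.4 15.5]
side [270.9 174.7] 104 [614.2  52.5  60. ] [ 9.3 14.7]
side [237.  183.5] 83 [506.7  29.3  60. ] [ 7.3 13.3]
side [284.1 191.4] 119 [620.3 -43.9  60. ] [ 9.1 15.9]
side [236.9 194.3] 84 [492.2 -25.4  60. ] [ 7.9 14.3]
side [299.  210.4] 146 [ 625.7 -139.3   60. ] [10.8 17.7]
```

View pics/top7.png

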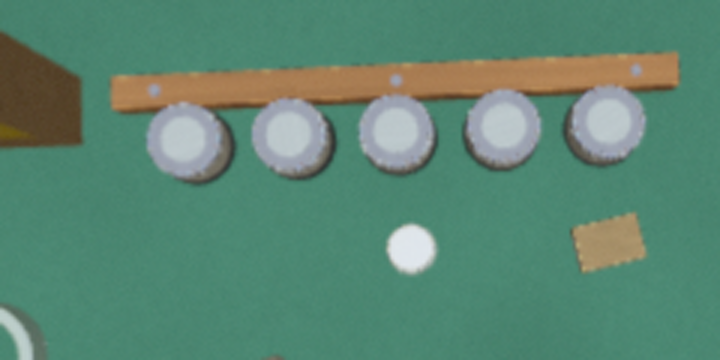

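View pics/side7.png

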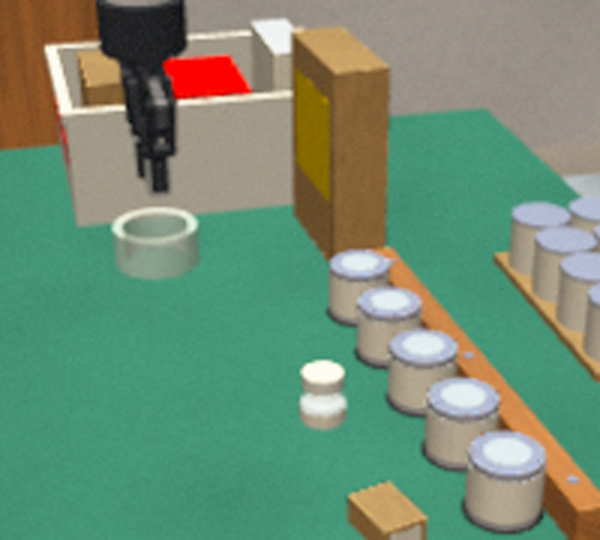

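Both views show all five tins in a straight row against the batten at crop x = 185, 290, 397, 503 and 607, with both spots covered. The other goods have not moved and the hand is clear.

```bash
python3 -c "
from workcell import manip
print(manip.sign_off())"
```

```text
the job is handed in; nothing more can be done
None
```

Both stray tins are back on their dark spots and touching the batten, measuring within about 1 mm of the row line; no other goods were moved, the hand is clear, and the job was handed in at about 15.5 s.

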